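# Check an e-scooter's brake lever on the repair bench

### The job

The left brake lever (rider's left) of the e-scooter handlebar in the vice has a new sensor: with the outside of the fingers on the lever's front face, press it in towards the grip until it comes up firm on its stop, still short of the grip. Let it spring all the way back out, then press it onto its stop again and finish while holding it there, so that the sensor can be read. Press firmly but do not force it; do not pinch or hook the lever or lean on the bar, and leave the right lever, the thumb throttle and everything lying on the bench alone.

Things in the scene. Friction and masses are not known exactly. Their poses are not given: they have to be found in the camera images.
- handlebar: T-shaped e-scooter handlebar, its stem upright in a small blue bench vice; fixed. Origin on the bench under the stem; x in the riding direction (away from the rider), y to the rider's left, z up. Bar: 22 mm tube along y, axis 170 mm up at x = 0; black grips, 32 mm thick, from 125 to 243 mm either side. Display on the middle, 92 mm wide, up to 230 mm above the bench.
- left_lever_pivot (a point): pivot of the left brake lever, 170 mm above the bench, 36 mm ahead of the bar's axis and about 100 mm left of its middle (the lever's black clamp sits differently along the bar each time); axes as the handlebar's. The lever turns about the vertical through this point.
- left_lever_face (a point): middle of the outer (front) face of the left lever's bare aluminium blade, where to press; at rest 37.5 mm ahead (x) and 77 mm left (y) of the pivot, same height. Axes turn with the lever: x out of the face, away from the grip; y along the blade to its ball end, 36 mm on; z up. Blade 9 mm thick, 14 mm tall (7 mm either way of this point). Gap to the grip: 48 mm at rest, 23 mm on the stop (ball end 13 mm).
- left_lever (a joint): angle of the left brake lever in rad: 0 fully out (rest), growing as it is pressed in towards the grip (counter-clockwise seen from above), 0.32 at its hard end stop. A return spring brings it back out by itself: pressed at the face point it takes about 2 N to start it and 5 N at the stop.
- right_lever (a joint): angle of the right brake lever, its mirror image on the other side, in rad: 0 at rest; to be left alone
- throttle (a joint): angle of the small grey thumb paddle beside the right grip, in rad: 0 at rest; to be left alone
- screwdriver: screwdriver lying on the bench ahead of the bar; bystander
- cleaner_can: white spray can, 52 mm across, 150 mm tall, standing ahead of the right lever; bystander, origin at its underside
- flux_bottle: small white bottle, 32 mm across, 75 mm tall, standing under the left grip; bystander, origin at its underside
- screw_tray: grey divided tray, 100 x 70 x 22 mm, on the bench ahead of the left lever; bystander, origin at its underside
- wrench: steel spanner lying on the rider's side of the bar, right; bystander
- solder_reel: reel of solder, 54 mm across, 34 mm tall, lying flat to the left; bystander, origin at its underside
- multimeter: yellow multimeter, 165 x 80 x 36 mm, lying on the left; bystander, origin at its underside

How it is judged (in metres and radians):
On the way, in this order (a step that is already met when the one before it is completed fails the run):
1. the left lever is pressed in onto its stop by the fingers (value of joint left_lever above 0.3 rad and contact force between the fingers and left_lever above 1 N), for 0.2 s.
2. the left lever is let all the way back out (value of joint left_lever below 0.03 rad), for 0.2 s.
3. the left lever is pressed in onto its stop again (all of step 1), for 0.2 s.
At the end, for the whole second after the job is handed in: The left lever is held within 0.02 rad (1.5 mm at the fingers) of its stop by the outside of the fingers, pressing with more than 3 N; the right lever and the throttle are at rest (value of joint left_lever above 0.3 rad and contact force between the fingers and left_lever above 3 N and value of joint right_lever below 0.05 rad and value of joint throttle below 0.1 rad); the arm keeps its last pose, push and grip.
It fails at once if the lever is forced: the fingers press on it with more than 60 N (contact force between the fingers and left_lever above 60 N).
It fails at once if the lever is pinched or hooked: the fingers touch it while their grasp point is not outside its outer face (contact force between the fingers and left_lever above 0.5 N and x of the grasp point in the frame of left_lever_face below -0.002 m).
It fails at once if the robot leans on the grip, the bar or the vice (more than 3 N) (contact force between any of the fingers, the arm and handlebar above 3 N).
It fails at once if the right lever or the throttle is moved (value of joint right_lever above 0.05 rad or value of joint throttle above 0.1 rad).
It fails at once if a bystander is moved by more than 25 mm (distance of any of screwdriver, cleaner_can, flux_bottle, screw_tray, wrench, solder_reel, multimeter from where it was at the start of the episode above 0.025 m).
It also fails if it takes over 45 s, if anything falls off the work surface, if the arm or the gripper's body presses on something with over 40 N, if the wrist force passes 120 N, or if a joint passes its speed limit or range.

### The arm

A 6-joint arm with a two-finger parallel gripper is mounted at the origin on the work surface. World frame = base frame: x ahead of the robot, y to its left, z up, the work surface at z = 0. Lengths are in mm, angles in rad, forces in N, time in s.
With the tool pointing down it reaches from about 300 to 875 mm from the base axis. Payload 4.2 kg.
Tool frame: the origin (TCP) lies midway between the tips of the shut fingers; the grasp point (between the pads) lies 19 mm behind it (env.grip_depth is the distance from the TCP to the grasp point, in mm); z points along the fingers, y is the line along which they close (so a half turn about z gives the same grasp; the last joint's range is limited). The gripper opens to 85 mm and grips with 20 to 120 N. Pads are 22 mm wide; open, the fingers measure 114 mm over their backs; the gripper's body (76 mm by 85 mm) begins 54 mm behind the grasp point. The pads swing forward as they close: fully open they stand 13 mm farther back than shut.
Start: joints at [1.185, 0.32, 1.565, -0, 1.257, -0.02], TCP at [205.678, 536.971, 231.338] pointing down, gripper open.
Joint ranges: [-3.11, 3.11], [-0.84, 2.01], [0.21, 2.61], [-1.34, 4.49], [0.05, 2.63], [-2.56, 2.56]. Speed limits (rad/s): [2.57, 2.57, 3.14, 3.14, 3.14, 3.14].

### API

Orientations are given as a rotation vector (axis times angle).
In Python, from station import monitor, imaging, env gives the robot as it stands. The module is installed in compiled form; this text tells all that it offers.
- The arm moves only by the shell command python3 -m crank 'ROWS' [FORCE]. ROWS is JSON, a list of rows, each a list of 3 entries, a list of its own where there are three numbers: the turn, a rotation vector about the tool's x, y, z in degrees, then the shift along the tool's x, y, z in mm, then the finger opening in mm, from 0 to 85.4. A call has 1 to 20 rows; each row is the pose to reach, as a shift and turn from the pose commanded when the call began, along the tool's axes at that moment; what a row does not reach only later rows make up. A row lasts 1/12 s, in which the tool goes at most 41.7 mm and 7.16 degrees, less where a joint would pass 70% of its speed; a pose out of reach is approached as far as the arm can. A call with a gripper value outside its range is refused whole. The fingers move at their own pace and stop on an object; FORCE is the grip in N (left out, the last holds). Time passes only in rows, so rows that repeat a pose let the fingers close. It gives the time, the measured TCP pose, the force and the opening at its end, in the units of the state.
- monitor.sense(): the state, without advancing time (a new reading comes with each control period).
- imaging.read_camera(name): name is "side" or "top"; returns a dict with "color" (400x640x3 uint8, red, green, blue), "K" (3x3 intrinsics, pixels), "k1" (the pictures are not rectified: a ray, as slopes to the right and down, at radius r is drawn at 1 + k1 r^2 times it, then the intrinsics apply), "rvec" (rotation vector, rad) and "tvec" (3), from world to camera coordinates, as OpenCV has them. Camera axes: x right, y down, z forward; pixel columns grow to the right and rows downward; lengths in mm; the calibration is good to about 2 mm. A picture is of the moment at which its call begins. There is no depth.
- env.hand_in(): hands the job in, once; it reports no verdict.
The state is a dict: "t": time; "joints": joint angles; "dq": joint speeds; "joint_torque": joint torques, N m; "eef_pos": TCP position; "tcp_rot": TCP orientation; "force": force on the tool from outside, world axes, zero at the start; "ft_torque": the same for the moment, N m; "width": finger opening in mm.
Only numpy, scipy, OpenCV 4.12 (cv2) and the standard library are available. Lean on these libraries where they do the work, as an engineer would, in place of code of your own. Each camera call takes 0.05 s, during which the arm holds its last target. There are 200 camera calls.

## Working session

There is one attempt and no reset: what is moved stays moved. The work goes in short steps, Python scripts to look and compute and a shell command to move; the robot and the scene stay as the last step left them, time stands still between calls to the robot, and variables do not carry over. Pictures are saved under pics/ and viewed, on a budget of 10 in all, crops included, one or two more only if the job needs it, and the job is handed in when it is done.

```bash
mkdir -p pics; cat > h.py <<'E'
import numpy as np, cv2
from scipy.spatial.transform import Rotation as R
from station import monitor, imaging, env
def cam(n): return imaging.read_camera(n)
def proj(c,P):
    Rm=cv2.Rodrigues(np.array(c["rvec"],float))[0]
    p=np.atleast_2d(P)@Rm.T+np.array(c["tvec"]).ravel()
    s=p[:,:2]/p[:,2:]; r2=(s**2).sum(1,keepdims=True); s=s*(1+c["k1"]*r2)
    K=np.array(c["K"]); return s*[K[0,0],K[1,1]]+[K[0,2],K[1,2]]
def onz(c,uv,z):
    K=np.array(c["K"]); d=(np.array(uv,float)-[K[0,2],K[1,2]])/[K[0,0],K[1,1]]
    s=d.copy()
    for _ in range(30): s=d/(1+c["k1"]*(s@s))
    Rm=cv2.Rodrigues(np.array(c["rvec"],float))[0]
    o=-Rm.T@np.array(c["tvec"]).ravel(); v=Rm.T@np.r_[s,1]
    return o+v*(z-o[2])/v[2]
def save(c,n,box=None,k=1):
    im=c["color"][:,:,::-1]
    if box: im=im[box[1]:box[3],box[0]:box[2]]
    cv2.imwrite("pics/"+n,cv2.resize(im,None,fx=k,fy=k,interpolation=cv2.INTER_CUBIC))
E
python3 - <<'E'
from h import *
for n in("side","top"):
    c=cam(n); save(c,n+"0.png",k=1.25)
    Rm=cv2.Rodrigues(np.array(c["rvec"],float))[0]; print(n,c["k1"],-Rm.T@np.array(c["tvec"]).ravel(),Rm.round(2).tolist(),np.array(c["K"]).tolist())
s=monitor.sense();print(s)
E
```

```text
side -0.04721008133056264 [461.76486293 792.23948307 581.47487218] [[-0.99, -0.12, -0.0], [-0.06, 0.53, -0.85], [0.1, -0.84, -0.53]] [[361.9392974471974, 0.0, 325.13555105000063], [0.0, 361.9392974471974, 195.9114196114093], [0.0, 0.0, 1.0]]
top -0.04501113195089361 [ 376.02291096   49.65798526 1239.11748218] [[-0.01, -1.0, -0.01], [-0.99, 0.02, -0.13], [0.13, 0.01, -0.99]] [[416.09965696642985, 0.0, 318.87389135853033], [0.0, 416.09965696642985, 206.0784594296137], [0.0, 0.0, 1.0]]
{'t': 0.1, 'joints': array([ 1.18501901e+00,  3.20221393e-01,  1.56550465e+00,  2.21320618e-05,
        1.25740744e+00, -1.99877025e-02]), 'dq': array([-0.00089372, -0.00207323, -0.00202983, -0.00143052,  0.00117409,
       -0.00073771]), 'joint_torque': array([-7.04428730e-04, -4.16408229e+01, -2.34705520e+01, -9.66290872e-05,
        4.84351855e-03,  1.00809294e-05]), 'eef_pos': array([205.50393605, 536.58892512, 230.59044929]), 'tcp_rot': array([-5.71333176e-01, -3.08886663e+00,  2.36378852e-03]), 'force': array([ 0.76548799, -0.61474774,  0.28246962]), 'ft_torque': array([ 0.02990881, -0.02324314, -0.0222544 ]), 'width': 85.35998683805452}
```

View pics/top0.png

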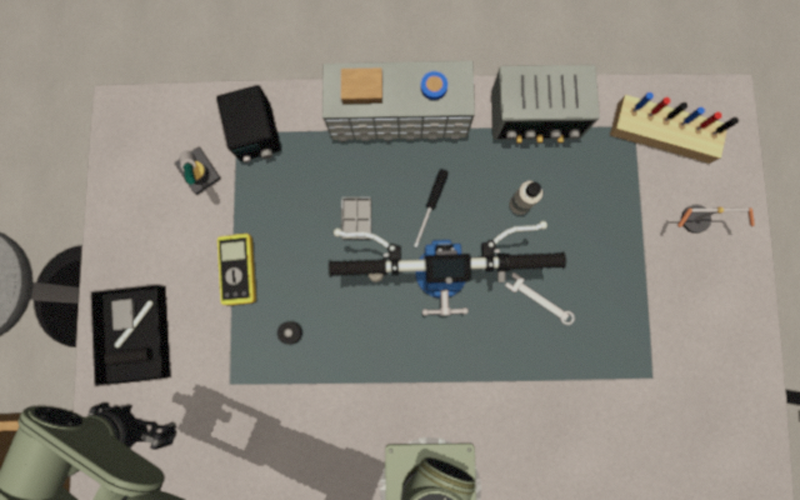

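View pics/side0.png

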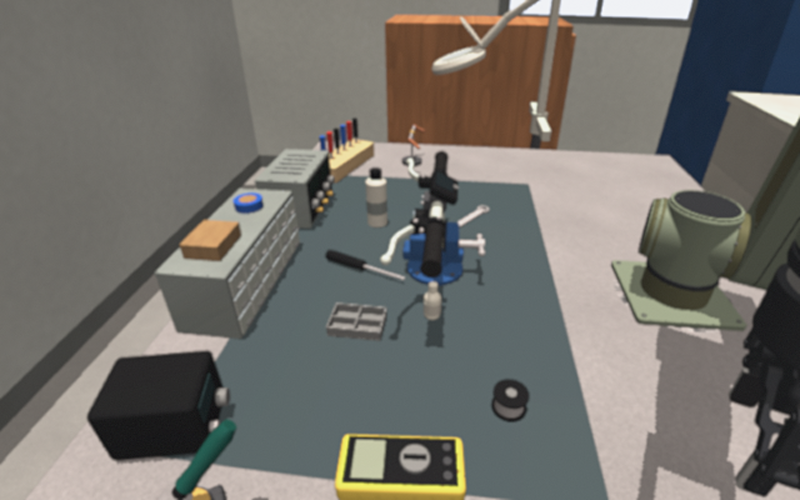

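The top view shows the bar roughly along the image's horizontal (grip ends at about (330,268) and (565,261) in the 1.25x picture). The left lever's ball end is at (338,233) and its clamp at (393,252). The side view shows the tray ahead of the lever and the flux bottle under the grip. I'll enlarge the top view.

```bash
python3 - <<'E'
from h import *
c=cam("top"); save(c,"top1.png",(255,150,460,235),3.9)
for uv in((330,268),(565,261),(338,233)): print(onz(c,np.array(uv)/1.25,170))
E
```

```text
[492.39150833 204.53508448 170.        ]
[ 499.38226154 -282.44826902  170.        ]
[565.67875533 187.97288691 170.        ]
```

View pics/top1.png

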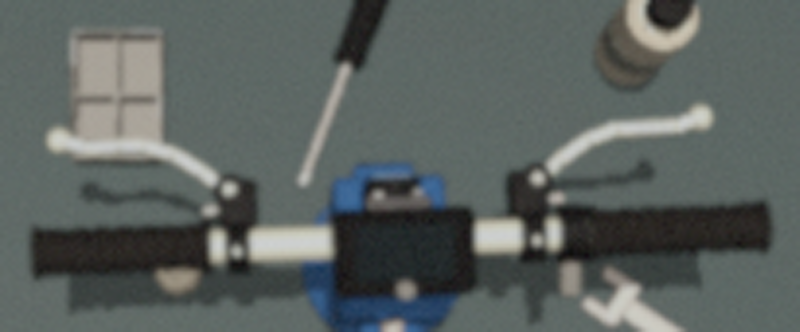

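The crop shows the left grip end centred at (33,252), the right grip end at (770,226), the lever ball at (58,139), the blade running from about (75,143) to (150,146), and the pivot screw at (230,188).

```bash
cat >> h.py <<'E'
def frame():
    c=cam("top"); f=lambda u,v,z=170: onz(c,(255+u/3.9,150+v/3.9),z)[:2]
    L,Rr=f(33,252),f(770,226); o=(L+Rr)/2; y=(L-Rr)/np.linalg.norm(L-Rr); x=np.array([y[1],-y[0]])
    return c,f,o,x,y
E
python3 - <<'E'
from h import *
c,f,o,x,y=frame()
print("o",o,"x",x,np.degrees(np.arctan2(x[1],x[0])), np.linalg.norm(f(33,252)-f(770,226)))
for n,p in dict(piv=f(230,188,180),piv170=f(230,188),ball=f(58,139),b1=f(75,143,177),b2=f(150,146,177),dispmid=f(403,255,230)).items(): print(n,p,(p-o)@x,(p-o)@y)
for py in (95,100,105):
    P=o+36*x+py*y; F=P+37.5*x+77*y
    u=proj(c,[[*P,180],[*F,177],[*(F+36*y-4*x),170]]); print(py,P,F,((u-[255,150])*3.9).round(0).tolist())
s=proj(cam("side"),[[*F,170],[*(F+36*y-4*x),170],[*(o+243*y),170],[*o,230]]);print(s)
E
```

```text
o [496.71738239 -38.88489089] x [0.99980256 0.01987085] 1.1385905822615259 489.7327374179976
piv [531.23121886  74.29654619] 36.756032860418834 112.47327085096121
piv170 [532.69666826  74.52917912] 38.22581552868443 112.67673813439444
ball [567.71362617 189.35915434] 75.51762834672223 226.78822417658796
b1 [563.5677176  177.10242331] 71.12898673944902 214.61629588265467
b2 [560.713242   127.16803576] 67.28283619504451 164.74848846675235
dispmid [479.90849832 -34.39898024] -16.7164264064598 4.819031689696885
95 [530.82254396  56.81170233] [566.78508459 134.54165583] [[257.0, 188.0], [139.0, 137.0], [86.0, 147.0]]
100 [530.72318972  61.81071511] [566.68573036 139.54066861] [[249.0, 188.0], [131.0, 137.0], [79.0, 147.0]]
105 [530.62383549  66.80972788] [566.58637612 144.53968138] [[241.0, 189.0], [124.0, 138.0], [71.0, 147.0]]
[[312.48398076 196.62799505]
 [312.17709941 206.00359394]
 [345.38659675 214.8300819 ]
 [351.09261078 138.37593067]]
```

```bash
cat >> h.py <<'E'
O=np.array([496.72,-38.88]); BX=np.array([.9998,.0199]); BY=np.array([-.0199,.9998]); PY=112
def goal(bx,by,z,yaw=19.5):
    "bar frame target -> rotvec deg (tool), shift mm (tool)"
    s=monitor.sense(); T=R.from_rotvec(s["tcp_rot"])
    p=np.r_[O+bx*BX+by*BY,z]; a=np.radians(yaw); y=np.array([-np.sin(a),np.cos(a),0]); zt=np.array([0,0,-1.])
    G=R.from_matrix(np.c_[np.cross(y,zt),y,zt])
    print("turn",np.degrees((T.inv()*G).as_rotvec()).round(2),"shift",T.inv().apply(p-s["eef_pos"]).round(1),"world",p.round(1))
def rep():
    s=monitor.sense(); T=R.from_rotvec(s["tcp_rot"]); d=s["eef_pos"]; q=d[:2]-O
    print("t",round(s["t"],2),"bar",(q@BX).round(1),(q@BY).round(1),"z",d[2].round(1),"F",s["force"].round(2),"w",round(s["width"],1),"\n",T.as_matrix().round(3).tolist())
E
python3 -c "
from h import *
rep(); goal(115,195,230); goal(115,195,150)"
```

```text
t 0.25 bar -279.6 581.3 z 230.9 F [-0.72 -0.05  0.04] w 85.3 
 [[-0.934, 0.358, -0.0], [0.358, 0.934, -0.001], [0.0, -0.001, -1.0]]
turn [-4.000e-02 -2.000e-02 -4.046e+01] shift [-511.  -209.5    1.1] world [607.8 158.4 230. ]
turn [-4.000e-02 -2.000e-02 -4.046e+01] shift [-511.  -209.4   81.1] world [607.8 158.4 150. ]
```

```bash
python3 -m crank '[[[0,0,-5],[-30,-12,0],0],[[0,0,-10],[-60,-25,0],0],[[0,0,-15],[-95,-39,0],0],[[0,0,-20],[-130,-53,0],0],[[0,0,-25],[-165,-68,0],0],[[0,0,-30],[-200,-82,0],0],[[0,0,-35],[-235,-96,0],0],[[0,0,-40],[-270,-111,0],0],[[0,0,-40.5],[-305,-125,0],0],[[0,0,-40.5],[-340,-139,0],0],[[0,0,-40.5],[-375,-154,0],0],[[0,0,-40.5],[-410,-168,0],0],[[0,0,-40.5],[-445,-182,0],0],[[0,0,-40.5],[-475,-195,0],0],[[0,0,-40.5],[-500,-205,0],0],[[0,0,-40.5],[-511,-209.5,0],0],[[0,0,-40.5],[-511,-209.5,0],0],[[0,0,-40.5],[-511,-209.5,0],0]]' 100; python3 -c "
from h import *
rep(); goal(115,195,150)
c=cam('top');save(c,'top2.png',(235,140,395,240),5)"
```

```text
t: 1.75
eef_pos: [607.4, 158.8, 230.9]
tcp_rot: [0.532, -3.095, -0.001]
force: [0.4, 0.2, -0.2]
width: -0.2
t 1.75 bar 114.6 195.4 z 230.9 F [ 0.44  0.19 -0.18] w -0.2 
 [[-0.943, -0.334, -0.002], [-0.334, 0.943, 0.001], [0.001, 0.001, -1.0]]
turn [ 0.06 -0.07 -0.01] shift [-0.3 -0.6 80.9] world [607.8 158.4 150. ]
```

View pics/top2.png

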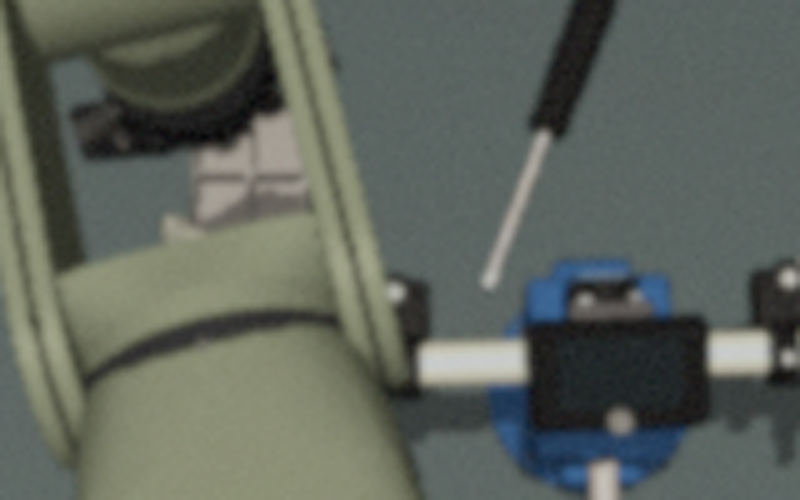

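The top view shows the forearm covering the lever, with the gripper ahead of it and the ball end just visible at (180,230). I'll go down part way and check the side view for clearance.

```bash
python3 -m crank '[[[0,0,0],[0,0,20],0],[[0,0,0],[0,0,40],0],[[0,0,0],[0,0,40],0]]' ; python3 -c "
from h import *
rep(); goal(115,195,150)
c=cam('side');save(c,'side1.png',(200,60,460,260),3)"
```

```text
t: 2.05
eef_pos: [604.4, 159.6, 187.8]
tcp_rot: [0.535, -3.088, -0.0]
force: [-1.3, -0.6, -1.4]
width: -0.0
t 2.05 bar 111.6 196.3 z 187.8 F [-1.27 -0.6  -1.36] w -0.0 
 [[-0.942, -0.336, -0.008], [-0.336, 0.942, -0.001], [0.008, 0.001, -1.0]]
turn [ 0.08 -0.44  0.16] shift [-3.1 -2.4 37.8] world [607.8 158.4 150. ]
```

View pics/side1.png

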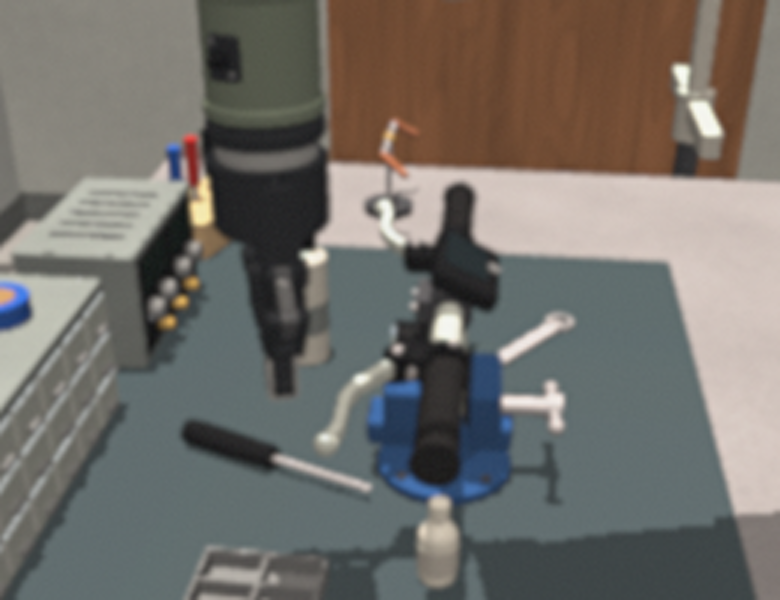

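The side view shows the closed fingers (tip at about (282,392)) ahead of the lever (ball at (325,440)), and forearm, bar and bottle are all clear of each other. Next I'll lower to working height.

```bash
python3 -m crank '[[[0,0,0],[0,0,20],0],[[0,0,0],[0,0,40],0],[[0,0,0],[0,0,40],0],[[0,0,0],[0,0,40],0],[[0,0,0],[0,0,40],0]]' ; python3 -c "
from h import *
rep(); goal(84,195,150);goal(57.8,200.4,150)"
```

```text
t: 2.52
eef_pos: [608.6, 159.3, 153.3]
tcp_rot: [-0.534, 3.093, 0.001]
force: [-0.6, -0.6, 0.6]
width: -0.3
t 2.52 bar 115.8 195.9 z 153.3 F [-0.56 -0.6   0.6 ] w -0.3 
 [[-0.942, -0.335, 0.003], [-0.335, 0.942, 0.001], [-0.003, -0.0, -1.0]]
turn [-0.01  0.17  0.08] shift [30.5  9.2  3.2] world [576.8 157.8 150. ]
turn [-0.01  0.17  0.08] shift [53.6 22.6  3.1] world [550.5 162.6 150. ]
```

```bash
python3 -m crank '[[[0,0,0],[10,4,2],0],[[0,0,0],[19,8,2],0],[[0,0,0],[19,8,2],0],[[0,0,0],[19,8,2],0]]'; python3 -m crank '[[[0,0,0],[2,1,0],0],[[0,0,0],[4,2,0],0],[[0,0,0],[6,2.5,0],0],[[0,0,0],[8,3.5,0],0],[[0,0,0],[10,4,0],0],[[0,0,0],[12,5,0],0],[[0,0,0],[12,5,0],0]]' ; python3 -c "
from h import *
rep(); goal(57.8,200.4,150)"
```

```text
t: 2.85
eef_pos: [587.5, 160.0, 150.6]
tcp_rot: [-0.534, 3.094, 0.0]
force: [0.4, -0.1, 0.5]
width: -0.3
t: 3.43
eef_pos: [575.0, 161.4, 149.8]
tcp_rot: [-0.532, 3.093, 0.002]
force: [4.3, 3.4, 0.7]
width: 0.0
t 3.43 bar 82.3 198.6 z 149.8 F [4.27 3.43 0.74] w 0.0 
 [[-0.942, -0.334, 0.002], [-0.334, 0.942, 0.002], [-0.003, 0.001, -1.0]]
turn [0.06 0.16 0.03] shift [22.7  9.4 -0.3] world [550.5 162.6 150. ]
```

```bash
python3 -m crank '[[[0,0,0],[2,1,0],0],[[0,0,0],[4,2,0],0],[[0,0,0],[6,2.5,0],0],[[0,0,0],[8,3.5,0],0],[[0,0,0],[10,4,0],0],[[0,0,0],[12,5,0],0],[[0,0,0],[14,6,0],0],[[0,0,0],[16,6.5,0],0],[[0,0,0],[16,6.5,0],0],[[0,0,0],[16,6.5,0],0]]' ; python3 -c "
from h import *
rep(); goal(57.8,200.4,150)"
```

```text
t: 4.27
eef_pos: [558.8, 163.3, 150.1]
tcp_rot: [-0.531, 3.091, 0.005]
force: [5.4, 6.7, -1.2]
width: -0.0
t 4.27 bar 66.1 200.9 z 150.1 F [ 5.44  6.74 -1.22] w -0.0 
 [[-0.943, -0.334, 0.005], [-0.334, 0.943, 0.004], [-0.006, 0.002, -1.0]]
turn [0.14 0.33 0.01] shift [8.  2.1 0.1] world [550.5 162.6 150. ]
```

```bash
for i in 1 2 3; do :; done; python3 -m crank '[[[0,0,0],[2,0.5,0],0],[[0,0,0],[2,0.5,0],0],[[0,0,0],[2,0.5,0],0]]'; python3 -m crank '[[[0,0,0],[2,0.5,0],0],[[0,0,0],[2,0.5,0],0],[[0,0,0],[2,0.5,0],0]]'; python3 -c "
from h import *
rep(); goal(57.8,200.4,150)"
```

```text
t: 4.52
eef_pos: [556.9, 163.3, 150.2]
tcp_rot: [-0.531, 3.091, 0.006]
force: [4.7, 7.7, 0.2]
width: 0.2
t: 4.77
eef_pos: [555.0, 163.4, 150.3]
tcp_rot: [-0.531, 3.09, 0.007]
force: [4.6, 8.2, 0.2]
width: 0.0
t 4.77 bar 62.3 201.0 z 150.3 F [4.59 8.16 0.18] w 0.0 
 [[-0.943, -0.334, 0.005], [-0.334, 0.943, 0.005], [-0.007, 0.003, -1.0]]
turn [ 0.18  0.39 -0.01] shift [4.5 0.8 0.3] world [550.5 162.6 150. ]
```

```bash
python3 -c "
from h import *
c=cam('side');save(c,'side2.png',(230,100,430,250),4)
for b in ((47.4,197),(73.5,189)): print((proj(c,[[*(O+b[0]*BX+b[1]*BY),170]])-[230,100])*4)"
```

```text
[[375.66981399 404.19909869]]
[[328.25426787 393.50090027]]
```

View pics/side2.png

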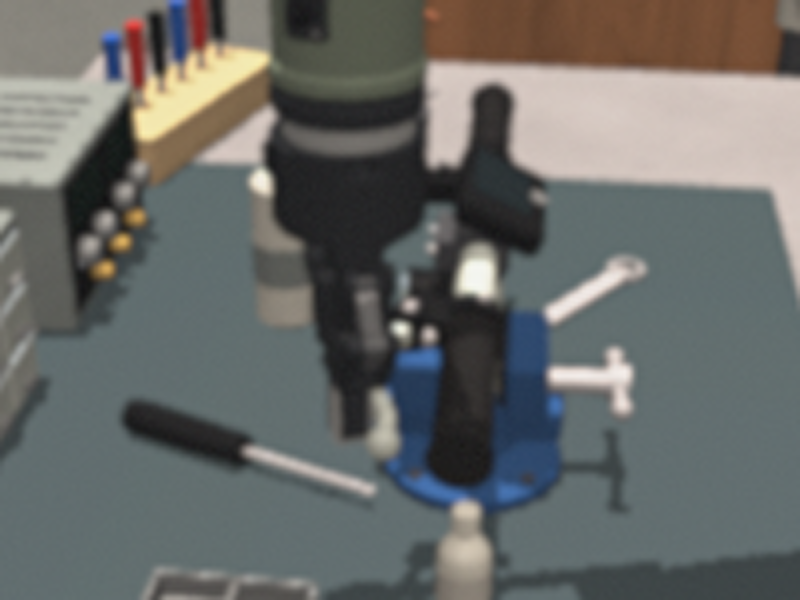

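The side view shows the fingers on the blade's front with the ball end at (382,440) just beyond them. The lever is well in and clear of the grip. I'll ease the sideways friction and keep pressing.

```bash
python3 -m crank '[[[0,0,0],[1,2,0],0],[[0,0,0],[2,4,0],0],[[0,0,0],[2,4,0],0],[[0,0,0],[2,4,0],0]]'; python3 -m crank '[[[0,0,0],[1,0.5,0],0],[[0,0,0],[1.5,0.5,0],0],[[0,0,0],[1.5,0.5,0],0],[[0,0,0],[1.5,0.5,0],0]]'; python3 -c "
from h import *
rep(); goal(57.8,200.4,150)"
```

```text
t: 5.15
eef_pos: [553.7, 163.7, 150.3]
tcp_rot: [-0.533, 3.087, -0.003]
force: [9.8, -0.4, -1.1]
width: -0.1
t: 5.48
eef_pos: [553.7, 163.7, 150.4]
tcp_rot: [-0.532, 3.084, -0.003]
force: [13.2, 0.2, -4.4]
width: -0.2
t 5.48 bar 60.9 201.4 z 150.4 F [13.18  0.19 -4.4 ] w -0.2 
 [[-0.942, -0.335, 0.013], [-0.335, 0.942, 0.0], [-0.012, -0.004, -1.0]]
turn [-0.22  0.69  0.08] shift [3.3 0.1 0.4] world [550.5 162.6 150. ]
```

```bash
python3 -m crank '[[[0,0,0],[1,0.5,0],0],[[0,0,0],[2,1,0],0],[[0,0,0],[2,1,0],0],[[0,0,0],[2,1,0],0],[[0,0,0],[2,1,0],0]]'; python3 -c "
from h import *
rep()
c=cam('side');save(c,'side3.png',(290,160,390,235),8)
p=np.array([0.,113,0]); a=.32
for a in(0,.28,.30,.32):
  q=R.from_rotvec([0,0,a]).apply([33,113,0]); b=q[:2]+[36,PY]; print(a,(proj(c,[[*(O+b[0]*BX+b[1]*BY),170]])-[290,160])*8)"
```

```text
t: 5.9
eef_pos: [553.7, 163.7, 150.6]
tcp_rot: [-0.532, 3.079, -0.005]
force: [19.2, 0.4, -6.6]
width: -0.3
t 5.9 bar 61.0 201.4 z 150.6 F [19.17  0.4  -6.6 ] w -0.3 
 [[-0.942, -0.336, 0.017], [-0.336, 0.942, 0.0], [-0.017, -0.006, -1.0]]
0 [[175.84681918 383.29333911]]
0.28 [[301.25815383 400.60182693]]
0.3 [[310.55548666 401.07639546]]
0.32 [[319.87074949 401.44626188]]
```

View pics/side3.png

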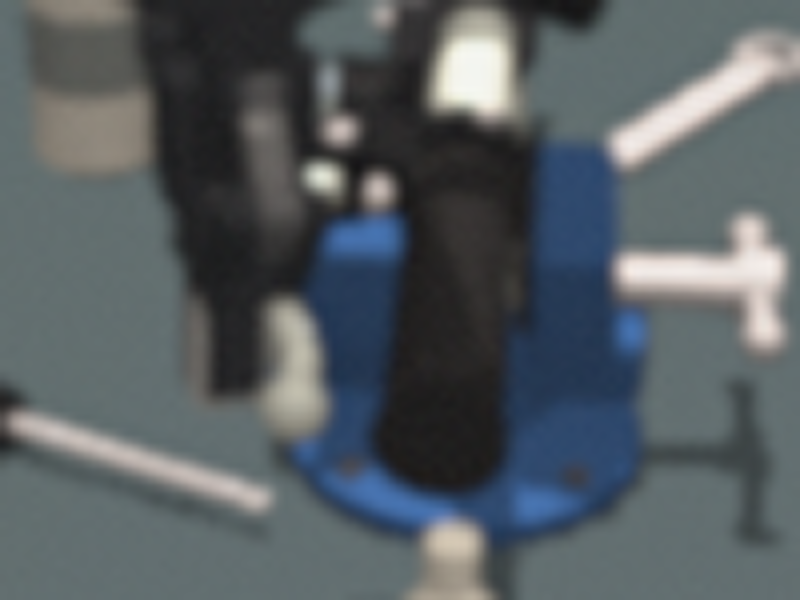

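The crop shows the ball end at (297,405), about 55 px (roughly 14 mm) short of the grip edge at (383,430), which matches the 13 mm given for the stop. The tool stays put while force rises from 10 to 19 N, so the lever is on its stop. Next I'll release it.

```bash
python3 -m crank '[[[0,0,0],[-4,-2,0],0],[[0,0,0],[-8,-4,0],0],[[0,0,0],[-14,-6,0],0],[[0,0,0],[-20,-8,0],0],[[0,0,0],[-28,-12,0],0],[[0,0,0],[-36,-15,0],0],[[0,0,0],[-45,-20,0],0],[[0,0,0],[-52,-24,0],0],[[0,0,0],[-52,-24,0],0],[[0,0,0],[-52,-24,0],0],[[0,0,0],[-52,-24,0],0],[[0,0,0],[-52,-24,0],0],[[0,0,0],[-52,-24,0],0]]'; python3 -c "
from h import *
rep()
c=cam('side');save(c,'side4.png',(290,160,390,235),8)"
```

```text
t: 7.03
eef_pos: [602.6, 159.0, 149.4]
tcp_rot: [0.533, -3.096, -0.0]
force: [-0.0, 0.2, -0.1]
width: -0.0
t 7.03 bar 109.8 195.8 z 149.4 F [-0.01  0.23 -0.12] w -0.0 
 [[-0.942, -0.335, -0.0], [-0.335, 0.942, 0.0], [0.0, 0.0, -1.0]]
```

View pics/side4.png

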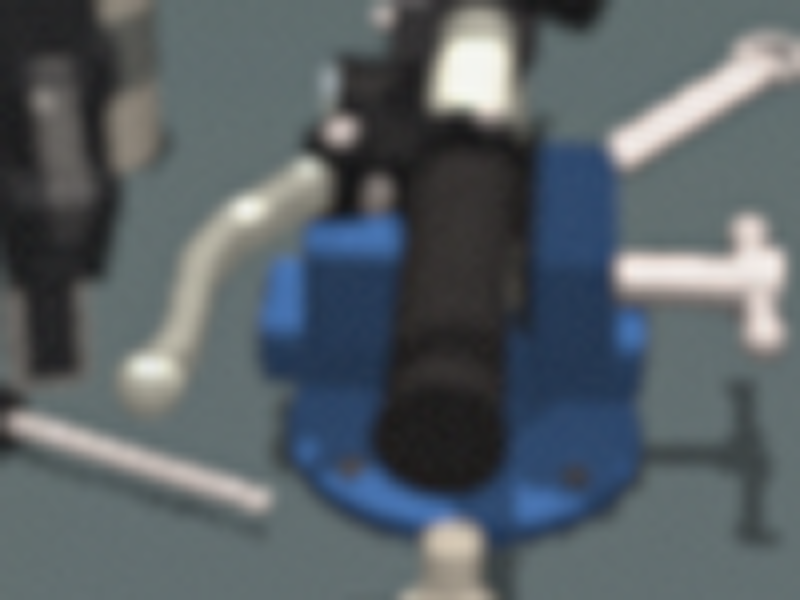

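The crop shows the lever fully back out with the ball at (150,380). It travelled 147 px against 144 px predicted for 0.32 rad, and force is zero. I'll press it in the second time.

```bash
python3 -m crank '[[[0,0,0],[8,4,0],0],[[0,0,0],[14,7,0],0],[[0,0,0],[18,9,0],0],[[0,0,0],[21,11,0],0],[[0,0,0],[24,12,0],0],[[0,0,0],[27,14,0],0],[[0,0,0],[30,15,0],0],[[0,0,0],[33,17,0],0],[[0,0,0],[36,18,0],0],[[0,0,0],[39,20,0],0],[[0,0,0],[42,21,0],0],[[0,0,0],[44,22,0],0],[[0,0,0],[46,23,0],0],[[0,0,0],[48,24,0],0],[[0,0,0],[49,24,0],0],[[0,0,0],[50,24,0],0],[[0,0,0],[51,24,0],0],[[0,0,0],[51,24,0],0],[[0,0,0],[51,24,0],0],[[0,0,0],[51,24,0],0]]'; python3 -c "
from h import *
rep()
c=cam('side');save(c,'side5.png',(290,160,390,235),8)"
```

```text
t: 8.75
eef_pos: [552.4, 167.3, 150.2]
tcp_rot: [-0.53, 3.082, 0.006]
force: [14.0, 8.0, -7.2]
width: 0.2
t 8.75 bar 59.8 205.0 z 150.2 F [13.96  7.99 -7.24] w 0.2 
 [[-0.942, -0.334, 0.013], [-0.334, 0.943, 0.006], [-0.014, 0.001, -1.0]]
```

View pics/side5.png

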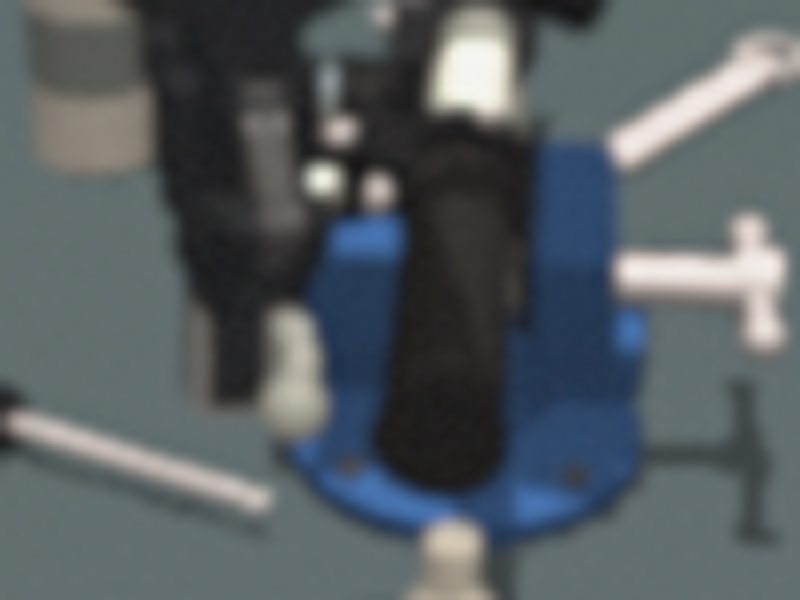

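The ball is at (297,405) again, the same stop position, with about 16 N along the blade's normal. Handing in.

```bash
python3 -m crank '[[[0,0,0],[0,0,0],0],[[0,0,0],[0,0,0],0],[[0,0,0],[0,0,0],0]]'; python3 -c "
from h import *
rep(); print(env.hand_in())"
```

```text
t: 9.05
eef_pos: [552.4, 167.3, 150.2]
tcp_rot: [-0.53, 3.083, 0.006]
force: [13.2, 9.1, -6.7]
width: 0.0
t 9.05 bar 59.8 205.0 z 150.2 F [13.2   9.1  -6.65] w 0.0 
 [[-0.942, -0.334, 0.013], [-0.334, 0.943, 0.006], [-0.014, 0.001, -1.0]]
the job is handed in; nothing more can be done
None
```

I pressed the left lever onto its stop with the outside of the closed fingers, let it spring fully back out, and pressed it onto the stop again. I handed in at about 9 s with the arm still holding it there. No verdict was reported.

**First press:** the tool stopped moving while the force rose from about 10 N to about 19–20 N, so the lever was firm on its stop.

**Release:** force dropped to zero and the picture showed the lever fully out. Its ball end had moved 147 px, against 144 px expected for the full 0.32 rad.

**Final hold:** the ball end was back at the same pixel position as on the first press. It stood about 14 mm from the grip on the first press, against the 13 mm given. The fingers press along the blade's normal with about 16 N (17 N in all with sideways friction and a vertical component).

**Disagreements:**
- The lever's clamp measured about 112 mm along the bar rather than about 100 mm.
- The stop came roughly 3 mm earlier than I had computed.
- Sideways friction reached about 8 N during the first press, and I eased it by moving the fingers along the blade.

I saw no contact with the bar, bench items or right-hand controls in the pictures, but I did not check the right lever or throttle separately at the end.

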